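# Stop check on the cigar belt machine

### The job

Carry out the daily stop check of the belt machine with the fingertips: push the winged mushroom stop button all the way in so that it latches, and let go to see that it stays in by itself; then push one of its wings round clockwise (seen from above) until the button springs back out, and let it turn back. After that, press the larger of the two flat buttons on the other control box fully in and let it come up. Work gently, do not press the smaller flat button, and leave the other things on the table where they are: nothing needs gripping, and nothing is to be picked up.

Things in the scene. Friction and masses are not known exactly. Their poses are not given: they have to be found in the camera images.
- stop_box: grey metal box, 120 x 120 mm and 70 mm high, screwed down, on a dark flange (150 x 100 mm, 6 mm thick); origin at the centre of its underside, z up. The winged mushroom stop button (black plastic) stands in the middle of its flat top. The top around the button is clear. It may stand left or right, turned up to 0.5 rad
- stop_top (a point): centre of the flat crown (32 mm across) of the mushroom button, on its vertical axis, 104 mm above the table when out, 95 mm latched. The head is 48 mm across. Two wings stick out along +y and -y of this frame, which turns with the button: each ends 45 mm from the axis, is 12 mm thick, 16 mm high, its top 4 mm below the crown. Below them: 14 mm free over the box top when out, 5 mm latched
- wing_tip (a point): middle of the end face of the wing on the +y side, 45 mm from the axis and 12 mm below the crown
- stop_press (a joint): how far the button is pushed in, m: 0 out; it latches once past about 0.0095 (0.012 is the hard stop) and, when let go, rests at about 0.009. Spring-loaded: needs 1.5 N at first and up to about 5 N before the hard stop; if it is let go earlier it comes out again. It latches only if it is not being twisted
- stop_twist (a joint): how far the button is turned, rad, clockwise from above positive: 0 at rest, hard stops at 0 and 1.1; a light spring (0.02 to 0.08 N m, about 2 N on a wing) turns it back to 0 when let go. Turned past about 0.65 to 0.7 while latched, the latch frees and the button springs out 9 mm
- reset_box: grey metal box, 90 mm (x) by 130 mm (y), 60 mm high, screwed down, with two round flat black push buttons on top, each in a steel collar that rises 12 mm; origin at the centre of its underside, z up. It stands on the other side from the stop box, turned up to 0.5 rad
- reset_top (a point): centre of the top face of the larger flat button (34 mm across), 82 mm above the table when up; it lies 31 mm along +y from the middle of its box
- reset (a joint): how far the larger flat button is pressed, m: 0 up, 0.006 fully in (hard stop; 5 N); springs back when let go
- jog_top (a point): centre of the top face of the smaller flat button (18 mm across), 82 mm above the table; it lies 37 mm along -y from the middle of its box (68 mm from the larger button): not to be pressed
- jog (a joint): how far the smaller flat button is pressed, m: 0 up, 0.006 in
- paste_jar: loose amber jar with steel lid, 48 mm across, 55 mm high, standing between the two boxes; leave alone; origin under its centre
- mould: loose white cigar mould, 84 x 200 mm, 35 mm high, beyond the boxes; leave alone; origin under its centre
- ashtray: loose glass bowl, 110 mm across, 32 mm high, beyond the boxes; leave alone; origin under its centre
- cutter: loose steel cigar cutter lying flat, 102 x 34 mm, 8 mm high, between the boxes and the robot; leave alone; origin under its centre
- leaf_knife: loose round steel leaf knife with wooden back grip, 112 mm, 14 mm high, at the left; leave alone; origin under its centre
- spray: loose amber bottle, 60 mm across, 150 mm high, at the right; leave alone; origin under its centre
- cigar_tube: loose aluminium cigar tube standing upright, 22 mm across, 140 mm high, at the right; leave alone; origin under its centre

How it is judged:
By the outcome, as a careful person would: the job done as asked, in the order asked, and still so for the second after the job is handed in, with the robot touching nothing.
It also fails if it takes over 51 s, if anything falls off the work surface, if the arm or the gripper's body presses on something with over 40 N, if the wrist force passes 120 N, or if a joint passes its speed limit or range.

### The arm

A 6-joint arm with a two-finger parallel gripper is mounted at the origin on the work surface. World frame = base frame: x ahead of the robot, y to its left, z up, the work surface at z = 0. Lengths are in mm, angles in degrees, forces in N, time in s.
With the tool pointing down it reaches from about 350 to 850 mm from the base axis. Payload 8.1 kg.
Tool frame: the origin (TCP) lies where the fingers leave the gripper's body, on its centre line; the fingertips stand 73 mm ahead of it and the grasp point (between the pads) lies 54 mm ahead of it; z points along the fingers, y is the line along which they close (so a half turn about z gives the same grasp; the last joint's range is limited). The gripper opens to 85 mm and grips with 20 to 120 N. Pads are 22 mm wide; open, the fingers measure 114 mm over their backs; the gripper's body (76 mm by 85 mm) begins 54 mm behind the grasp point. The pads swing forward as they close: fully open they stand 13 mm farther back than shut.
Start: joints at [-70.898, 7.471, 85.268, -0, 87.261, -4.893], TCP at [244.019, -548.143, 303.892] pointing down, gripper open.
Joint ranges: [-169.43, 169.43], [-51.17, 129.36], [1.28, 143.12], [-76.62, 256.62], [0, 156.53], [-152.29, 152.29]. Speed limits (degrees/s): [136.94, 136.94, 159.86, 180, 180, 180].

### API

Orientations are given as [roll, pitch, yaw] about the fixed x, y, z axes, in that order (R = Rz(yaw) Ry(pitch) Rx(roll)).
In Python, from bench import sense, optics, r gives the robot as it stands.
- The arm moves only by the tool servo_tool, never from a script. Its argument "plan" is a list that holds one entry, the list of rows, each a list of 5 numbers: the shift along the world's x, y, z in m, then the turn about the world's z in degrees, then the finger opening in m, from 0 to 0.0854. A call has 1 to 10 rows; each row shifts and turns the commanded pose from where the row before left it; what a row does not reach is not made up. A row lasts 1/10 s, in which the tool goes at most 50 mm and 8.59 degrees, less where a joint would pass 70% of its speed; a pose out of reach is approached as far as the arm can. A call is refused whole if a number of a shift passes 0.05 or a number of a turn 8.59, either way. A call with a gripper value outside its range is refused whole. The fingers move at their own pace and stop on an object; "force" is the grip in N (left out, the last holds). Time passes only in rows, so rows that do not move let the fingers close. It gives the time, the measured TCP pose, the force, the opening and the grip force at its end, in the units of the state.
- sense(): the state, without advancing time (a new reading comes with each control period).
- optics.snapshot(name): name is "scene" or "top" or "wrist"; returns a dict with "frame" (384x512x3 uint8, blue, green, red), "fx", "fy", "cx", "cy" (pixels), "cam_to_world" (4x4, takes a point from camera to world coordinates). Camera axes: x right, y down, z forward; pixel columns grow to the right and rows downward; lengths in mm; the calibration is good to about 2 mm. A picture is of the moment at which its call begins. There is no depth.
- r.hand_in(): hands the job in; it is judged then, once.
The state is a dict: "time": time; "joint_pos": joint angles; "qd": joint speeds; "joint_efforts": joint torques, N m; "tool_pos": TCP position; "tcp_rot": TCP orientation; "ft_force": force on the tool from outside, world axes, zero at the start; "wrist_torque": the same for the moment, N m; "finger_gap": finger opening in mm; "grip_force": force on a finger pad.
Only numpy, scipy, OpenCV 4.12 (cv2) and the standard library are available. Lean on these libraries where they do the work, as an engineer would, in place of code of your own. Each camera call takes 0.05 s, during which the arm holds its last target. There are 200 camera calls.

## Working session

There is one attempt and no reset: what is moved stays moved. The work goes in short steps, Python scripts to look and compute and a tool call to move; the robot and the scene stay as the last step left them, time stands still between calls to the robot, and variables do not carry over. Pictures are saved under pics/ and viewed, at most 10 in all, crops included, and the job is handed in when it is done.

Besides the shell and the picture viewer there is one more tool, called after "Call:" in YAML: its name, and indented under it one key for each argument. servo_tool: Moves the arm, as the interface text tells. Its arguments: {"type":"object","properties":{"plan":{"type":"array"},"force":{"type":"number"}},"required":["plan"]}

```bash
mkdir -p pics; cat > h.py <<'E'
import numpy as np
def ray(s,u,v,z):
    T=np.array(s["cam_to_world"]);d=T[:3,:3]@np.array([(u-s["cx"])/s["fx"],(v-s["cy"])/s["fy"],1]);o=T[:3,3]
    return o+d*(z-o[2])/d[2]
def proj(s,p):
    T=np.linalg.inv(np.array(s["cam_to_world"]));c=T[:3,:3]@np.array(p)+T[:3,3]
    return s["fx"]*c[0]/c[2]+s["cx"],s["fy"]*c[1]/c[2]+s["cy"]
E
python3 - <<'E'
from bench import sense,optics,r
import cv2,pickle
for n in ["top","scene"]:
    s=optics.snapshot(n);pickle.dump(s,open(n+".pkl","wb"))
    f=s["frame"]; 
    cv2.imwrite(f"pics/{n}0.png",cv2.resize(f,(800,600),interpolation=cv2.INTER_CUBIC))
    print(n,s["fx"],s["cx"],s["cy"],s["cam_to_world"])
print(sense())
E
```

```text
top 433.5604988211548 258.7833112701968 190.45906984776764 [[ 2.20261464e-02 -9.98151114e-01  5.66498155e-02  4.73283549e+02]
 [-9.99597118e-01 -2.30018191e-02 -1.66288074e-02  1.64449095e+01]
 [ 1.79011114e-02 -5.62607238e-02 -9.98255619e-01  1.45369125e+03]
 [ 0.00000000e+00  0.00000000e+00  0.00000000e+00  1.00000000e+00]]
scene 455.7439515125798 254.00896016563348 183.72236399100112 [[-4.69955092e-01  6.73600531e-01 -5.70442404e-01  1.28958971e+03]
 [ 8.82658228e-01  3.53108820e-01 -3.10207372e-01  3.83349503e+02]
 [-7.52760663e-03 -6.49289215e-01 -7.60504339e-01  1.04637544e+03]
 [ 0.00000000e+00  0.00000000e+00  0.00000000e+00  1.00000000e+00]]
{'time': 0.1, 'joint_pos': array([-7.08978335e+01,  7.51215783e+00,  8.53221700e+01,  6.88157260e-04,
        8.72614849e+01, -4.89263562e+00]), 'qd': array([-0.05378566, -0.1137138 , -0.15366483, -0.04205519,  0.07542297,
       -0.01641661]), 'joint_efforts': array([ 2.09503902e-03, -5.70947349e+01, -5.01945484e+01, -3.93946380e-05,
        8.00235139e-03, -3.14122147e-06]), 'tool_pos': array([ 243.89953504, -547.78942309,  302.94320876]), 'tcp_rot': array([-1.79904595e+02, -8.85656544e-03,  2.39947613e+01]), 'ft_force': array([-0.67914704,  0.02165026,  0.15167554]), 'wrist_torque': array([ 0.01959238, -0.01543416,  0.05034216]), 'grip_force': 0.0, 'finger_gap': 85.45805769837371}
```

View pics/top0.png

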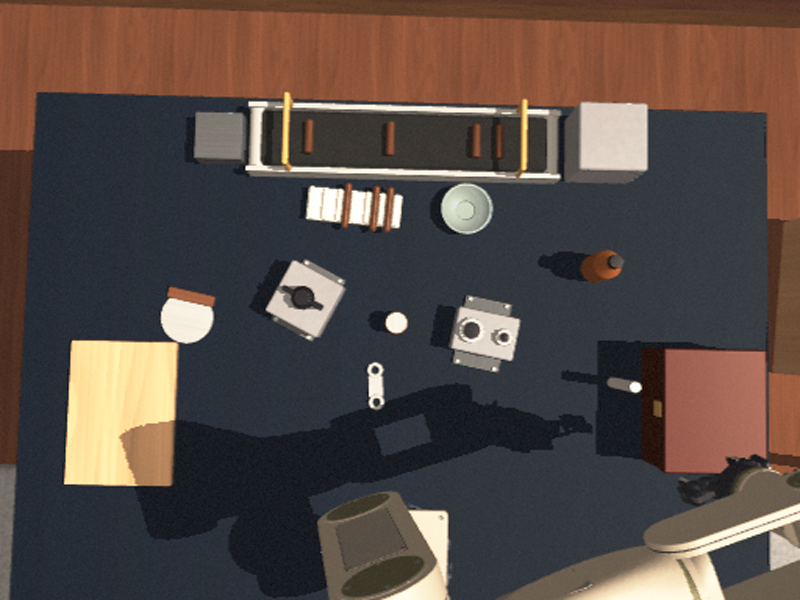

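The top view shows the stop box at about (306,299), the reset box at (485,332) with its larger button at (470,329), the jar at (396,322) and the cutter at (376,386). I'll enlarge both boxes.

```bash
python3 - <<'E'
import cv2,pickle,numpy as np
s=pickle.load(open("top.pkl","rb"));f=s["frame"]
a=cv2.resize(f[160:225,165:230],(400,400),interpolation=cv2.INTER_CUBIC)
b=cv2.resize(f[180:245,280:345],(400,400),interpolation=cv2.INTER_CUBIC)
im=np.hstack([a,b]);im=np.clip(im.astype(float)*1.5+20,0,255).astype(np.uint8)
cv2.imwrite("pics/crop0.png",im)
E
```

```text
(no output)
```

View pics/crop0.png

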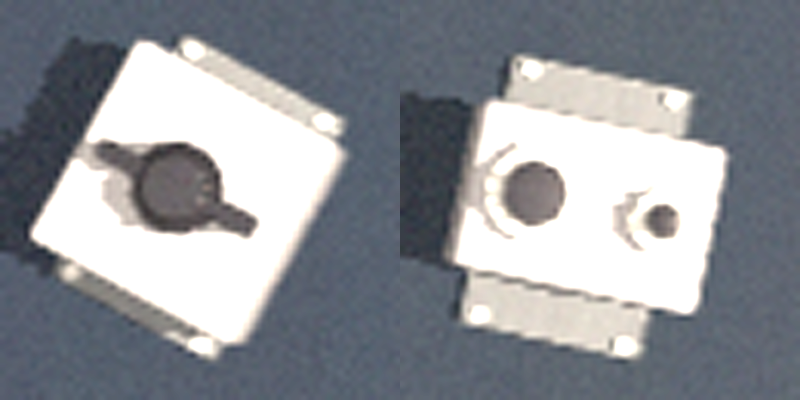

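The crop shows the mushroom centre at (177,187) with wing ends near (98,150) and (254,224). The large flat button is at (535,192) and the small one at (662,221).

```bash
python3 - <<'E'
import pickle,numpy as np
from h import *
s=pickle.load(open("top.pkl","rb"));k=65/400
P=lambda x,y,ox,oy,z:ray(s,ox+x*k-.42,oy+y*k-.42,z)
c=P(177,187,165,160,102);w1=P(98,150,165,160,92);w2=P(254,224,165,160,92)
b=P(135,192,280,180,82);j=P(262,221,280,180,82)
print(c,w1,w2,(w1+w2)/2,np.linalg.norm(w1-w2),np.degrees(np.arctan2(*(w1-w2)[1::-1])))
print(b,j,np.linalg.norm(b-j),np.degrees(np.arctan2(*(b-j)[1::-1])))
# box corners
for p in [(145,42),(345,152),(238,345),(32,237)]: print(P(*p,165,160,70))
for p,n in [((396,322),'jar'),((376,386),'cut'),((602,265),'spray'),((625,385),'tube')]: print(n,ray(s,p[0]*.64,p[1]*.64,40))
E
```

```text
[546.82677457 197.78062484 102.        ] [565.33840909 239.87871889  92.        ] [529.38907641 159.4032331   92.        ] [547.36374275 199.640976    92.        ] 88.13999281125157 65.92913065399905
[ 489.80984404 -143.12984158   82.        ] [ 476.35523504 -208.8505476    82.        ] 67.08381103696696 78.43004780601792
[623.62237068 220.95671636  70.        ]
[568.76482288 115.66161297  70.        ]
[467.56450698 168.15314203  70.        ]
[520.95686123 276.05321751  70.        ]
jar [502.13033137   9.1846544   40.        ]
cut [368.58059713  47.63059678  40.        ]
spray [ 631.87656108 -422.03641413   40.        ]
tube [ 381.41517924 -471.68631113   40.        ]
```

Call:
servo_tool:
  plan:
    - [[0.008,0.02,0,2,0],[0.015,0.037,0,2,0],[0.015,0.037,0,2,0],[0.015,0.037,0,2,0],[0.015,0.037,0,2,0],[0.015,0.037,0,2,0],[0.015,0.037,0,2,0],[0.015,0.037,0,2,0],[0.015,0.037,0,2,0],[0.015,0.037,0,2,0]]

```text
time: 1.1
tool_pos: [387.1, -193.5, 303.6]
tcp_rot: [-180.0, 0.0, 44.1]
ft_force: [1.1, 0.1, -0.3]
finger_gap: -0.2
grip_force: 0.0
```

Call:
servo_tool:
  plan:
    - [[0.015,0.037,0,2,0],[0.015,0.037,0,2,0],[0.015,0.037,0,2,0],[0.015,0.037,0,2,0],[0.015,0.037,0,2,0],[0.015,0.037,0,2,0],[0.015,0.037,0,2,0],[0.015,0.037,0,2,0],[0.008,0.02,0,2,0],[0,0,0,2,0]]

```text
time: 2.1
tool_pos: [515.2, 123.6, 303.1]
tcp_rot: [-179.9, -0.0, 64.3]
ft_force: [-0.0, 0.3, 0.1]
finger_gap: 0.2
grip_force: 0.0
```

Call:
servo_tool:
  plan:
    - [[0.008,0.018,-0.01,0,0],[0.008,0.02,-0.015,0,0],[0.007,0.018,-0.015,0,0],[0.004,0.01,-0.01,0,0],[0,0,0,0,0]]

```text
time: 2.6
tool_pos: [541.1, 187.5, 251.5]
tcp_rot: [-179.8, 0.1, 64.1]
ft_force: [0.3, 0.1, 0.6]
finger_gap: 0.3
grip_force: 0.0
```

```bash
python3 - <<'E'
from bench import sense,optics,r
import cv2,pickle
from h import *
s=optics.snapshot("wrist");pickle.dump(s,open("w1.pkl","wb"))
cv2.imwrite("pics/w1.png",cv2.resize(np.clip(s["frame"]*1.5,0,255).astype(np.uint8),(800,600),interpolation=cv2.INTER_CUBIC))
q=sense();print(q["tool_pos"],q["tcp_rot"],proj(s,(546,197,104)),s["cam_to_world"])
E
```

```text
[541.41265718 186.82913585 252.7824342 ] [-1.79896636e+02  1.06475917e-01  6.40490434e+01] (np.float64(255.43089294912224), np.float64(190.68462776740066)) [[ 8.99135413e-01 -4.16576912e-01 -1.34235562e-01  5.73953964e+02]
 [-4.37659911e-01 -8.57918952e-01 -2.69126130e-01  2.56577352e+02]
 [-3.05150080e-03  3.00730358e-01 -9.53704325e-01  3.20576127e+02]
 [ 0.00000000e+00  0.00000000e+00  0.00000000e+00  1.00000000e+00]]
```

View pics/w1.png

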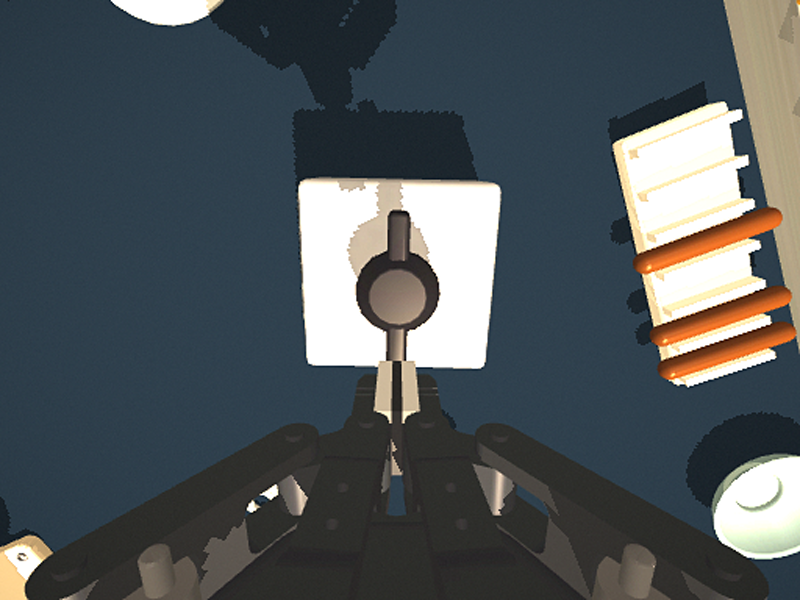

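The wrist view shows the crown centre at (398,297), which matches the projected (399,298). The wing end is at (399,212), and the closed tips are narrow, at (396,362).

```bash
python3 - <<'E'
import pickle
from h import *
s=pickle.load(open("w1.pkl","rb"));k=.64
c=ray(s,398*k,297*k,104);w=ray(s,399*k,211*k,100)
d=w-c;print(s["fx"],c,w,np.hypot(*d[:2]),np.degrees(np.arctan2(d[1],d[0])))
a=ray(s,375*k,365*k,179);b=ray(s,417*k,365*k,179);print(a,b,a-b)
E
```

```text
268.3006117389671 [545.69304172 197.74122785 104.        ] [565.87156925 238.14343526 100.        ] 45.160949237426735 63.46056739770451
[536.26923567 198.10203844 179.        ] [550.31338201 191.29179895 179.        ] [-14.04414634   6.81023949   0.        ]
```

Call:
servo_tool:
  plan:
    - [[0.002,0.005,-0.01,0,0],[0.002,0.005,-0.02,0,0],[0,0,-0.02,0,0],[0,0,-0.012,0,0],[0,0,-0.006,0,0],[0,0,0,0,0],[0,0,0,0,0]]

```text
time: 3.35
tool_pos: [546.5, 196.8, 186.8]
tcp_rot: [179.9, -0.0, 64.0]
ft_force: [-0.5, -0.6, -0.0]
finger_gap: 0.2
grip_force: 0.0
```

Call:
servo_tool:
  plan:
    - [[0,0,-0.004,0,0],[0,0,-0.003,0,0],[0,0,-0.003,0,0],[0,0,-0.002,0,0],[0,0,-0.002,0,0],[0,0,-0.002,0,0],[0,0,0,0,0]]

```text
time: 4.05
tool_pos: [546.2, 196.9, 169.8]
tcp_rot: [180.0, -0.0, 64.0]
ft_force: [0.5, 0.2, 2.9]
finger_gap: -0.0
grip_force: 1.3
```

Call:
servo_tool:
  plan:
    - [[0,0,-0.002,0,0],[0,0,-0.001,0,0],[0,0,-0.001,0,0],[0,0,-0.0005,0,0],[0,0,0,0,0]]

```text
time: 4.55
tool_pos: [546.2, 196.9, 165.5]
tcp_rot: [180.0, -0.0, 64.0]
ft_force: [1.7, 0.9, 3.5]
finger_gap: -0.2
grip_force: 2.2
```

Call:
servo_tool:
  plan:
    - [[0,0,-0.0005,0,0],[0,0,-0.0005,0,0],[0,0,0,0,0]]

```text
time: 4.85
tool_pos: [546.2, 196.9, 164.7]
tcp_rot: [180.0, -0.0, 64.0]
ft_force: [0.7, -0.6, 5.3]
finger_gap: -0.1
grip_force: 2.8
```

Near the hard stop, with force at about 5 N. I'll go up to let go, then look.

Call:
servo_tool:
  plan:
    - [[0,0,0.003,0,0],[0,0,0.006,0,0],[0,0,0.015,0,0],[0,0,0.02,0,0],[-0.005,-0.012,0.02,0,0],[-0.005,-0.012,0.02,0,0],[0,0,0,0,0],[0,0,0,0,0]]

```text
time: 5.65
tool_pos: [536.2, 172.9, 249.2]
tcp_rot: [180.0, -0.1, 64.0]
ft_force: [0.4, -0.1, 0.1]
finger_gap: 0.0
grip_force: 0.0
```

```bash
python3 - <<'E'
from bench import sense,optics,r
import cv2,pickle
from h import *
s=optics.snapshot("wrist");pickle.dump(s,open("w2.pkl","wb"))
f=s["frame"][90:282,128:384]
cv2.imwrite("pics/w2.png",cv2.resize(np.clip(f*1.5,0,255).astype(np.uint8),(800,600),interpolation=cv2.INTER_CUBIC))
q=sense();print(q["tool_pos"],q["tcp_rot"],q["ft_force"])
for z in(104,95):
    u,v=proj(s,(545.7,197.5,z));t=np.radians(63.5)
    e=proj(s,(545.7+45*np.cos(t),197.5+45*np.sin(t),z-4))
    m=16*np.array([np.sin(t),-np.cos(t)]);a=proj(s,(545.7+m[0],197.5+m[1],z));b=proj(s,(545.7-m[0],197.5-m[1],z))
    print(z,[((p[0]-128)*3.125,(p[1]-90)*3.125) for p in ((u,v),e,a,b)])
E
```

```text
[535.7690106  172.98444336 248.09761416] [-1.79967223e+02  6.99108112e-03  6.39822298e+01] [ 0.43960015 -0.25697932 -0.09552074]
104 [(np.float64(386.57452757773825), np.float64(261.7769969544481)), (np.float64(387.6646994749837), np.float64(82.76274498296026)), (np.float64(447.6339422971618), np.float64(262.21779952761057)), (np.float64(325.4874567635569), np.float64(261.335994725298))]
95 [(np.float64(386.7603590375996), np.float64(254.26125359872503)), (np.float64(387.81582730311374), np.float64(81.95207598847941)), (np.float64(445.5216278913131), np.float64(254.68710287505561)), (np.float64(327.97347716284327), np.float64(253.835218702058))]
```

View pics/w2.png

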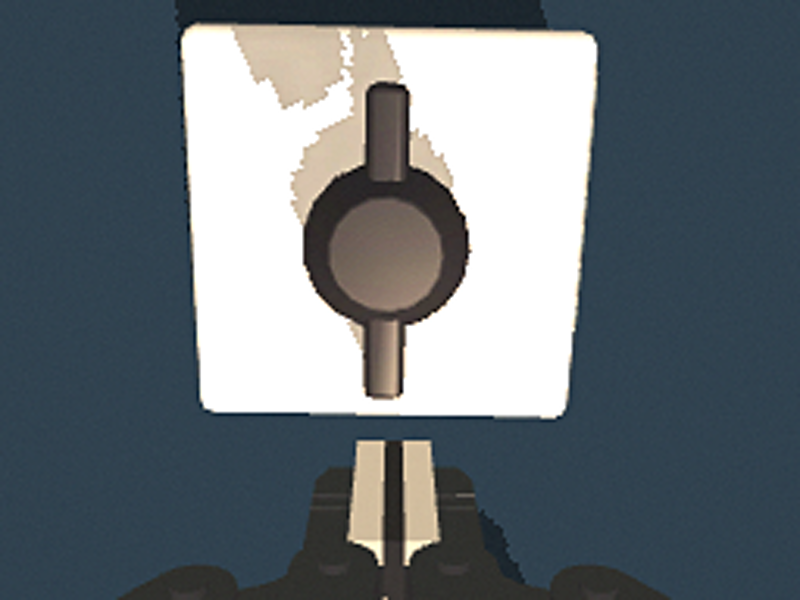

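The crown centre is at (386,254) and 114 px wide, which fits z=95 rather than 104, so the button is latched. Next I move beside the +y wing, on its counter-clockwise side.

Call:
servo_tool:
  plan:
    - [[0,0.02,0,0,0],[0.002,0.03,0,0,0],[0,0.021,-0.005,0,0],[0,0,-0.025,0,0],[0,0,-0.025,0,0],[0,0,-0.015,0,0],[0,0,0,0,0],[0,0,0,0,0]]

```text
time: 6.5
tool_pos: [537.9, 243.8, 178.2]
tcp_rot: [-180.0, 0.0, 64.0]
ft_force: [1.3, 0.0, 0.2]
finger_gap: 0.1
grip_force: 0.0
```

Call:
servo_tool:
  plan:
    - [[0,0,-0.01,0,0],[0,0,-0.01,0,0],[0,0,-0.005,0,0],[0,0,0,0,0],[0,0,0,0,0]]

```text
time: 7.0
tool_pos: [538.0, 243.8, 153.3]
tcp_rot: [-180.0, 0.0, 64.0]
ft_force: [-0.9, 0.6, 0.3]
finger_gap: -0.3
grip_force: 0.0
```

Call:
servo_tool:
  plan:
    - [[0.004,-0.002,0,0,0],[0.004,-0.002,0,0,0],[0.0025,-0.001,0,0,0],[0.002,-0.001,0,0,0],[0.0028,-0.0004,0,-4,0],[0.0027,-0.0006,0,-4,0],[0.0027,-0.0008,0,-4,0],[0.0027,-0.001,0,-4,0],[0,0,0,0,0]]

```text
time: 7.9
tool_pos: [561.8, 235.2, 153.7]
tcp_rot: [180.0, -0.0, 47.9]
ft_force: [0.2, 2.5, 1.0]
finger_gap: 0.0
grip_force: 0.9
```

Call:
servo_tool:
  plan:
    - [[0.0026,-0.0012,0,-4,0],[0.0025,-0.0013,0,-4,0],[0.0024,-0.0015,0,-4,0],[0.0022,-0.0016,0,-4,0],[0.0021,-0.0019,0,-4,0],[0.0021,-0.0019,0,-4,0],[0.0019,-0.0021,0,-4,0],[0.0017,-0.0023,0,-4,0],[0,0,0,0,0]]

```text
time: 8.8
tool_pos: [579.4, 221.4, 154.0]
tcp_rot: [-180.0, -0.1, 16.0]
ft_force: [0.4, 2.6, 3.5]
finger_gap: 0.5
grip_force: 1.7
```

```bash
python3 - <<'E'
from bench import sense,optics,r
import cv2,pickle
from h import *
s=optics.snapshot("wrist");pickle.dump(s,open("w3.pkl","wb"))
cv2.imwrite("pics/w3.png",cv2.resize(np.clip(s["frame"]*1.5,0,255).astype(np.uint8),(800,600),interpolation=cv2.INTER_CUBIC))
for z in(104,95):
    print(z,[np.array(proj(s,(545.7+16*np.cos(a),197.5+16*np.sin(a),z)))/.64 for a in np.radians([16,106,196,286])])
E
```

```text
104 [array([437.91562941, 473.89451224]), array([391.27738028, 511.61554891]), array([435.31467226, 547.02583905]), array([481.87420879, 511.6533711 ])]
95 [array([435.5658205 , 456.80896995]), array([391.55689873, 492.98061373]), array([433.24176341, 527.05398665]), array([477.1844449 , 493.01448888])]
```

View pics/w3.png

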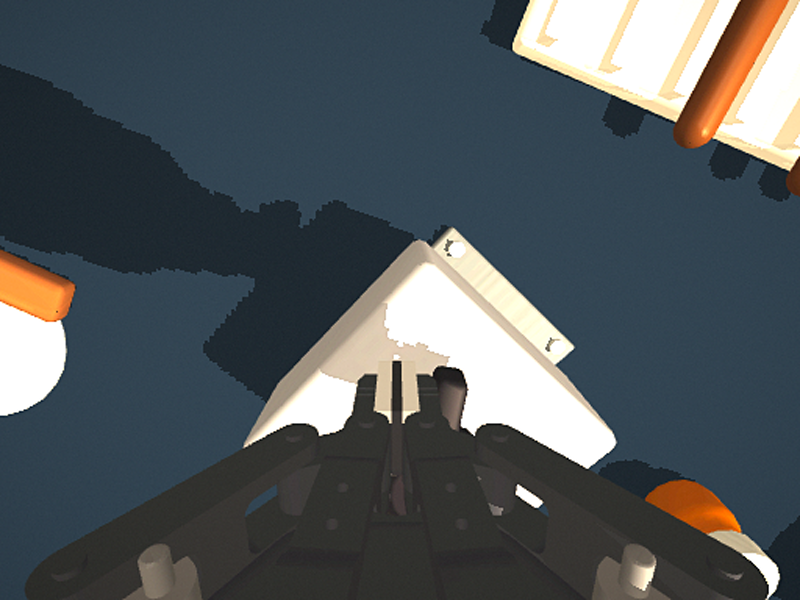

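```bash
python3 - <<'E'
import pickle
from h import *
s=pickle.load(open("w3.pkl","rb"));k=.64
for z in (91,100):
    for p in ((434,369),(467,374),(450,371)):
        w=ray(s,p[0]*k,p[1]*k,z)-[545.7,197.5,0];print(z,w[:2],np.hypot(*w[:2]),np.degrees(np.arctan2(w[1],w[0])))
E
```

```text
91 [46.87451603 14.59898244] 49.09532096967976 17.2991047008667
91 [48.21938798  2.93694904] 48.30874710860548 3.4854685146674194
91 [47.68048646  9.00692292] 48.52374109163205 10.69721712091714
100 [50.90930462 16.68265695] 53.57301876948473 18.143642537918982
100 [52.16277388  5.81322047] 52.485698152446126 6.359023226997234
100 [51.66049818 11.47065544] 52.91864519004171 12.51881413769317
```

The wing end at (450,371) gives a radius of 45 mm for a lower edge at z≈84, so the button is out, turned about 54°. I'll reverse the arc so it turns back.

Call:
servo_tool:
  plan:
    - [[-0.0017,0.0023,0,4,0],[-0.0019,0.0021,0,4,0],[-0.0021,0.0019,0,4,0],[-0.0021,0.0019,0,4,0],[-0.0022,0.0016,0,4,0],[-0.0024,0.0015,0,4,0],[-0.0025,0.0013,0,4,0],[-0.0026,0.0012,0,4,0],[-0.0027,0.001,0,4,0],[-0.0027,0.0008,0,4,0]]

```text
time: 9.85
tool_pos: [555.6, 236.9, 153.1]
tcp_rot: [-180.0, 0.0, 56.4]
ft_force: [-1.1, 1.4, 0.6]
finger_gap: -0.1
grip_force: 0.5
```

Call:
servo_tool:
  plan:
    - [[-0.0027,0.0006,0,4,0],[-0.0028,0.0004,0,4,0],[-0.004,0.002,0,0,0],[-0.006,0.003,0,0,0],[-0.006,0.003,0,0,0],[0,0,0.01,0,0],[0,0,0.03,0,0],[0,-0.01,0.04,0,0],[0,-0.03,0.015,0,0],[0,-0.03,0,0,0]]

```text
time: 10.85
tool_pos: [536.3, 176.0, 253.6]
tcp_rot: [179.6, -0.3, 64.1]
ft_force: [1.0, -0.2, -0.5]
finger_gap: -0.1
grip_force: 0.0
```

```bash
python3 - <<'E'
from bench import sense,optics,r
import cv2,pickle
from h import *
s=optics.snapshot("wrist")
cv2.imwrite("pics/w4.png",cv2.resize(np.clip(s["frame"]*1.5,0,255).astype(np.uint8),(800,600),interpolation=cv2.INTER_CUBIC))
q=sense();print(q["tool_pos"],q["tcp_rot"],q["ft_force"])
for z in(104,95):
    t=np.radians(63.5)
    print(z,[np.array(proj(s,(545.7+r_*np.cos(a),197.5+r_*np.sin(a),z-d)))/.64 for r_,a,d in ((16,t,0),(16,t+np.pi,0),(16,t-np.pi/2,0),(16,t+np.pi/2,0),(45,t,4))])
E
```

```text
[535.89030731 171.62536719 251.60479522] [ 1.79708306e+02 -2.49266990e-02  6.39421899e+01] [ 2.74018796 -3.1721981  -1.13114048]
104 [array([394.49678855, 246.24731337]), array([394.01027102, 304.36734258]), array([424.04164597, 276.14658261]), array([364.4182088 , 275.68218384]), array([394.94736156, 188.8402773 ])]
95 [array([394.45616503, 243.5111993 ]), array([393.98881359, 299.64105727]), array([422.91448265, 272.36671152]), array([365.48672904, 271.91489913]), array([394.88859826, 188.24955705])]
```

View pics/w4.png

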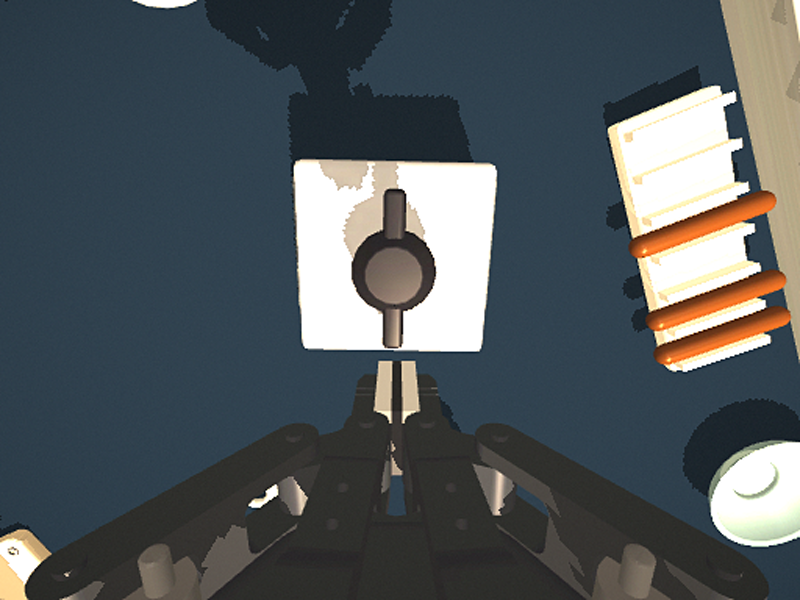

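The crown spans x 364–424 and is centred at y≈275, which matches the "out" prediction (z=104). The wing end at (395,189) is back at rest. Now to the reset button.

Call:
servo_tool:
  plan:
    - [[-0.003,-0.02,0,0,0],[-0.005,-0.035,0,0,0],[-0.006,-0.04,0,0,0],[-0.006,-0.04,0,0,0],[-0.006,-0.04,0,0,0],[-0.006,-0.04,0,0,0],[-0.005,-0.035,0,0,0],[-0.003,-0.02,0,0,0],[0,0,0,0,0],[0,0,0,0,0]]

```text
time: 11.9
tool_pos: [494.6, -94.2, 248.8]
tcp_rot: [180.0, -0.0, 63.9]
ft_force: [-0.1, 0.8, -0.5]
finger_gap: 0.3
grip_force: 0.0
```

```bash
python3 - <<'E'
from bench import sense,optics,r
import cv2,pickle
from h import *
s=optics.snapshot("wrist");pickle.dump(s,open("w5.pkl","wb"))
cv2.imwrite("pics/w5.png",cv2.resize(np.clip(s["frame"]*1.5,0,255).astype(np.uint8),(800,600),interpolation=cv2.INTER_CUBIC))
q=sense();print(q["tool_pos"],q["tcp_rot"],q["ft_force"])
print(np.array(proj(s,(489.8,-143.3,82)))/.64,np.array(proj(s,(476.4,-208.9,82)))/.64)
E
```

```text
[494.65614396 -93.61664257 248.73213807] [ 1.79989393e+02 -2.43537029e-02  6.39782291e+01] [ 0.80238467  1.47382595 -0.12441341]
[425.16842339 376.83310024] [448.28851154 463.91375295]
```

View pics/w5.png

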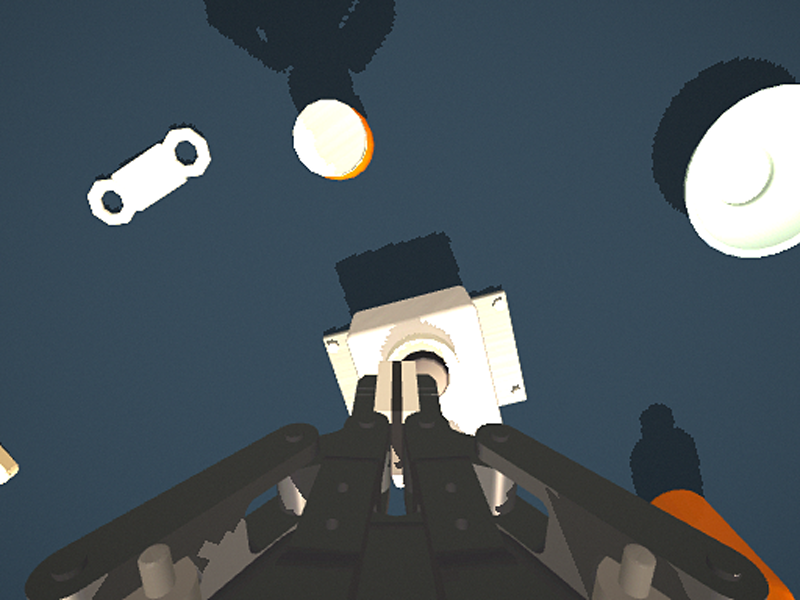

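The large button's top and right edges, at (424,351) and (449,376), match the predicted centre (425,377). Descending onto it.

Call:
servo_tool:
  plan:
    - [[-0.002,-0.02,0,0,0],[-0.003,-0.02,-0.01,0,0],[0,-0.0095,-0.02,0,0],[0,0,-0.025,0,0],[0,0,-0.018,0,0],[0,0,-0.01,0,0],[0,0,0,0,0],[0,0,0,0,0]]

```text
time: 12.75
tool_pos: [490.0, -143.1, 166.1]
tcp_rot: [180.0, -0.0, 64.1]
ft_force: [-0.1, -0.9, 0.6]
finger_gap: 0.1
grip_force: 0.0
```

Call:
servo_tool:
  plan:
    - [[0,0,-0.003,0,0],[0,0,-0.003,0,0],[0,0,-0.002,0,0],[0,0,-0.001,0,0],[0,0,-0.001,0,0],[0,0,-0.001,0,0],[0,0,0,0,0]]

```text
time: 13.45
tool_pos: [489.6, -143.7, 154.5]
tcp_rot: [180.0, 0.0, 64.0]
ft_force: [-0.6, 0.0, 1.5]
finger_gap: 0.1
grip_force: 0.7
```

Just in contact (tip at about 81.5). Pressing on.

Call:
servo_tool:
  plan:
    - [[0,0,-0.002,0,0],[0,0,-0.001,0,0],[0,0,-0.001,0,0],[0,0,-0.001,0,0],[0,0,-0.0005,0,0],[0,0,-0.0005,0,0],[0,0,0,0,0]]

```text
time: 14.15
tool_pos: [489.7, -143.7, 148.6]
tcp_rot: [180.0, 0.0, 64.0]
ft_force: [-1.1, 0.6, 4.8]
finger_gap: -0.2
grip_force: 2.5
```

Call:
servo_tool:
  plan:
    - [[0,0,-0.0005,0,0],[0,0,-0.0005,0,0],[0,0,0,0,0]]

```text
time: 14.45
tool_pos: [489.8, -143.8, 148.5]
tcp_rot: [180.0, 0.0, 64.0]
ft_force: [-5.1, 1.2, 14.2]
finger_gap: -0.0
grip_force: 6.5
```

The hard stop is reached: force jumped to 14 N with no further travel. Going up.

Call:
servo_tool:
  plan:
    - [[0,0,0.002,0,0],[0,0,0.004,0,0],[0,0,0.01,0,0],[0,0,0.02,0,0],[0,0,0.03,0,0],[-0.005,0.02,0.03,0,0],[-0.005,0.02,0.03,0,0],[0,0,0,0,0],[0,0,0,0,0],[0,0,0,0,0]]

```text
time: 15.45
tool_pos: [479.0, -103.7, 272.3]
tcp_rot: [-179.9, 0.0, 64.0]
ft_force: [-0.0, 0.1, -0.5]
finger_gap: -0.1
grip_force: 0.0
```

```bash
python3 - <<'E'
from bench import sense,optics,r
import cv2,pickle
from h import *
s=optics.snapshot("scene");t=optics.snapshot("wrist")
g=lambda f:cv2.resize(np.clip(f*1.4,0,255).astype(np.uint8),(400,300),interpolation=cv2.INTER_CUBIC)
s0=pickle.load(open("scene.pkl","rb"))
x,y=map(int,proj(s,(545.7,197.5,90)));c=lambda f:f[y-36:y+36,x-48:x+48]
cv2.imwrite("pics/end.png",np.vstack([np.hstack([g(s["frame"]),g(t["frame"])]),np.hstack([g(c(s0["frame"])),g(c(s["frame"]))])]))
q=sense();print(q["time"],q["tool_pos"],q["ft_force"])
E
```

```text
15.55 [ 478.87869409 -103.83732623  271.86253789] [-0.24498414  0.95159286  0.20622819]
```

View pics/end.png

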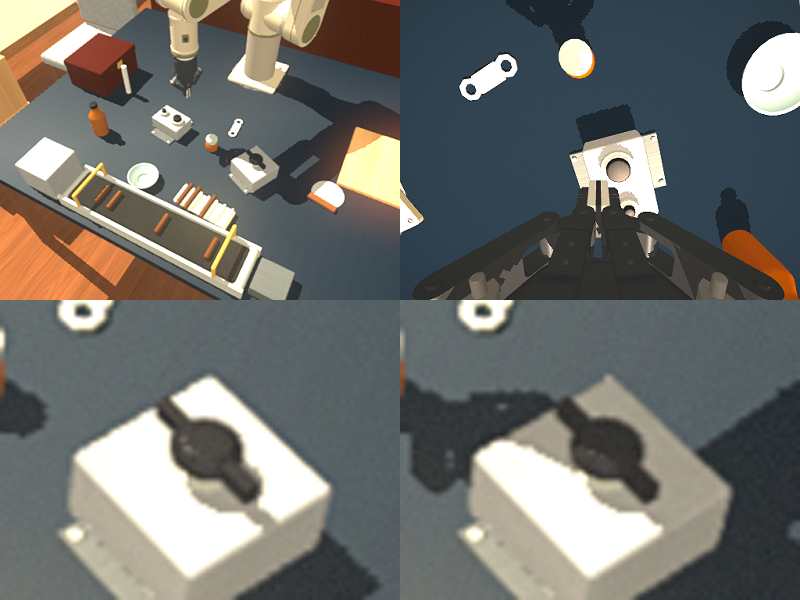

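The stop button looks the same as at the start: out and untwisted, with its head at (207,448) before and (607,448) now. The tool is clear of everything, and nothing else has moved.

```bash
python3 -c "
from bench import r
print(r.hand_in())"
```

```text
the job is handed in; nothing more can be done
None
```

I finished the stop check and handed it in at about 15.6 s: the stop button latched and stayed in, sprang back out when twisted and turned back to rest, and the larger flat button was pressed to its hard stop (14 N peak) and let go.

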